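# Restock the colour caddies of the soap-making class

### The job

Put the soap-making colours back for the next lesson: the red dye and the pink mica jar in the red caddy, the blue dye and the blue mica jar in the blue caddy, and the orange mica jar in the orange caddy, next to the orange dye that already stands there and must stay there. Each bottle goes upright into the narrow cup of its caddy and each jar upright into the wide one, fully down on the floor of the cup. Lower them in rather than dropping them, and let go of everything at the end.

Things in the scene. Friction and masses are not known exactly. Their poses are not given: they have to be found in the camera images.
- caddy_red: red plastic caddy, fixed; base 138 (x) by 74 mm (y) with a 9 mm high lip, two round cups. Origin: centre of its underside, z up. Bottle cup, narrow: centre x=-34, y=0 mm, rim 24 mm up, 34 mm wide inside, mouth flared to 42. Jar cup, wide: centre x=+34, y=0 mm, rim 12 mm up, 50 mm wide inside, mouth flared to 57. Cup floors 5 mm up. Empty at the start.
- caddy_orange: orange plastic caddy, fixed; base 138 (x) by 74 mm (y) with a 9 mm high lip, two round cups. Origin: centre of its underside, z up. Bottle cup, narrow: centre x=-34, y=0 mm, rim 24 mm up, 34 mm wide inside, mouth flared to 42. Jar cup, wide: centre x=+34, y=0 mm, rim 12 mm up, 50 mm wide inside, mouth flared to 57. Cup floors 5 mm up. The orange bottle is in it from the start.
- caddy_blue: blue plastic caddy, fixed; base 138 (x) by 74 mm (y) with a 9 mm high lip, two round cups. Origin: centre of its underside, z up. Bottle cup, narrow: centre x=-34, y=0 mm, rim 24 mm up, 34 mm wide inside, mouth flared to 42. Jar cup, wide: centre x=+34, y=0 mm, rim 12 mm up, 50 mm wide inside, mouth flared to 57. Cup floors 5 mm up. Empty at the start.
- bottle_red: dye bottle with red cap and pointed nozzle, paler red see-through body and a label, 73 mm tall; the straight round body, 26 mm in diameter, reaches 50 mm up, above it the cap is 16 mm and the nozzle 12 mm wide. About 30 g. Origin: centre of its underside, z up. Stands upright on the table at the start.
- bottle_blue: dye bottle with blue cap and pointed nozzle, paler blue see-through body and a label, 73 mm tall; the straight round body, 26 mm in diameter, reaches 50 mm up, above it the cap is 16 mm and the nozzle 12 mm wide. About 30 g. Origin: centre of its underside, z up. Stands upright on the table at the start.
- bottle_orange: dye bottle with orange cap and pointed nozzle, paler orange see-through body and a label, 76 mm tall; the straight round body, 26 mm in diameter, reaches 53 mm up, above it the cap is 16 mm and the nozzle 12 mm wide. About 30 g. Origin: centre of its underside, z up. Already stands in the bottle cup of the orange caddy: leave it there.
- jar_pink: low round mica jar with a white screw lid, a pink-violet oval on the lid and pale pink contents: 34 mm tall, body 40 mm in diameter, lid (the top 12 mm) 42 mm. About 35 g. Origin: centre of its underside, z up. Belongs in the red caddy. Stands upright on the table at the start.
- jar_orange: low round mica jar with a white screw lid, an amber-orange oval on the lid and pale cream-orange contents: 34 mm tall, body 40 mm in diameter, lid (the top 12 mm) 42 mm. About 35 g. Origin: centre of its underside, z up. Belongs in the orange caddy. Stands upright on the table at the start.
- jar_blue: low round mica jar with a white screw lid, a teal-blue oval on the lid and pale light blue contents: 34 mm tall, body 40 mm in diameter, lid (the top 12 mm) 42 mm. About 35 g. Origin: centre of its underside, z up. Belongs in the blue caddy. Stands upright on the table at the start.
Things that resemble listed ones, but are neither listed nor needed, are in the scene too. What is shaped like the jar_pink but yellow is not meant.

How it is judged:
By the outcome, as a careful person would: the job done as asked, in the order asked, and still so for the second after the job is handed in, with the robot touching nothing.
It also fails if it takes over 109 s, if anything falls off the work surface, if the arm or the gripper's body presses on something with over 40 N, if the wrist force passes 120 N, or if a joint passes its speed limit or range.

### The arm

A 6-joint arm with a two-finger parallel gripper is mounted at the origin on a cart in front of the work surface, level with it; the furniture and walls round the work are solid. World frame = base frame: x ahead of the robot, y to its left, z up, the work surface at z = 0. Lengths are in m, angles in rad, forces in N, time in s.
With the tool pointing down it reaches from about 0.35 to 0.975 m from the base axis. Payload 4.9 kg.
Tool frame: the origin (TCP) lies on the centre line of the jaws, within the pads' length; the fingertips stand manip.tip_reach ahead of it and the grasp point (between the pads) is the TCP (manip.tip_reach is the distance from the TCP to the fingertips, in m); z points along the fingers, y is the line along which they close (so a half turn about z gives the same grasp; the last joint's range is limited). The gripper opens to 85 mm and grips with 20 to 120 N. Pads are 22 mm wide; open, the fingers measure 114 mm over their backs; the gripper's body (76 mm by 85 mm) begins 54 mm behind the grasp point. The pads swing forward as they close: fully open they stand 13 mm farther back than shut.
Start: joints at [-1.3, 0.053, 1.613, -0, 1.476, -0.119], TCP at [0.237, -0.578, 0.25] pointing down, gripper open.
Joint ranges: [-3.01, 3.01], [-1.01, 2.22], [0.06, 2.58], [-1.02, 4.17], [0.09, 2.62], [-3.14, 3.14]. Speed limits (rad/s): [2.57, 2.57, 3.14, 3.14, 3.14, 3.14].

### API

Orientations are given as a unit quaternion [w, x, y, z].
In Python, from plant import manip gives the robot as it stands. The module is installed in compiled form; this text tells all that it offers.
- The arm moves only by the tool move_arm, never from a script. Its argument "rows" is a list of rows, each a list of 7 numbers: the shift along the tool's x, y, z in cm, then the turn, a rotation vector about the tool's x, y, z in degrees, then the opening, from -1 (shut) to 1 (fully open). In form: [[tx, ty, tz, ax, ay, az, jaw], ...]. A call has 1 to 20 rows; each row shifts and turns the commanded pose from where the row before left it, along the tool's axes as they then stand; what a row does not reach is not made up. A row lasts 1/12 s, in which the tool goes at most 41.7 mm and 7.16 degrees, less where a joint would pass 70% of its speed; a pose out of reach is approached as far as the arm can. A call is refused whole if a number of a shift passes 4.17 or a number of a turn 7.16, either way. A call with a gripper value outside its range is refused whole. The fingers move at their own pace and stop on an object; the grip force is fixed at half the most. Time passes only in rows, so rows that do not move let the fingers close. It gives the time, the measured TCP pose, the force, the opening and the grip force at its end, in the units of the state.
- manip.state(): the state, without advancing time (a new reading comes with each control period).
- manip.grab_frame(name): name is "side" or "top" or "wrist"; returns a dict with "img" (384x512x3 uint8, blue, green, red), "mtx" (3x3 intrinsics, pixels), "k1" (the pictures are not rectified: a ray, as slopes to the right and down, at radius r is drawn at 1 + k1 r^2 times it, then the intrinsics apply), "R" (3x3) and "t" (3): a world point X has camera coordinates R X + t. Camera axes: x right, y down, z forward; pixel columns grow to the right and rows downward; lengths in m; the calibration is good to about 2 mm. A picture is of the moment at which its call begins. There is no depth.
- manip.job_done(): hands the job in; it is judged then, once.
The state is a dict: "time": time; "joint_pos": joint angles; "joint_vel": joint speeds; "joint_efforts": joint torques, N m; "tool_pos": TCP position; "tool_rot": TCP orientation; "contact_force": force on the tool from outside, world axes, zero at the start; "ft_torque": the same for the moment, N m; "gripper_width": opening from 0.0 (shut) to 1.0 (fully open); "grasp_force": force on a finger pad.
Only numpy, scipy, OpenCV 4.12 (cv2) and the standard library are available. Lean on these libraries where they do the work, as an engineer would, in place of code of your own. Each camera call takes 0.05 s, during which the arm holds its last target. There are 200 camera calls.

## Working session

There is one attempt and no reset: what is moved stays moved. The work goes in short steps, Python scripts to look and compute and a tool call to move; the robot and the scene stay as the last step left them, time stands still between calls to the robot, and variables do not carry over. Pictures are saved under pics/ and viewed, at most 14 in all, crops included, and the job is handed in when it is done.

Besides the shell and the picture viewer there is one more tool, called after "Emit:" as a command line: name --pt "numbers of a row" for each row, then --argument value for the rest. move_arm: Moves the arm, as the interface text tells. Its arguments: {"type":"object","properties":{"rows":{"type":"array","items":{"type":"array","items":{"type":"number"}}}},"required":["rows"]}

```bash
mkdir -p pics; cat > h.py <<'E'
import numpy as np, cv2, pickle
from plant import manip
def grab(n,save=None):
    f=manip.grab_frame(n)
    if save: cv2.imwrite('pics/'+save+'.png',f['img']); pickle.dump(f,open('pics/'+save+'.pkl','wb'))
    return f
def load(s): return pickle.load(open('pics/'+s+'.pkl','rb'))
def ray(f,u,v):
    K=f['mtx']; d=np.array([(u-K[0,2])/K[0,0],(v-K[1,2])/K[1,1]]); s=d.copy()
    for _ in range(20): s=d/(1+f['k1']*(s@s))
    R=np.array(f['R']); return -R.T@np.array(f['t']), R.T@np.array([s[0],s[1],1])
def plane(f,u,v,z):
    c,d=ray(f,u,v); return c+d*(z-c[2])/d[2]
def proj(f,X):
    p=np.array(f['R'])@np.array(X)+np.array(f['t']); s=p[:2]/p[2]; s=s*(1+f['k1']*(s@s)); K=f['mtx']
    return np.array([s[0]*K[0,0]+K[0,2], s[1]*K[1,1]+K[1,2]])
def tri(a,b):
    (c1,d1),(c2,d2)=a,b; d1=d1/np.linalg.norm(d1); d2=d2/np.linalg.norm(d2)
    s=np.linalg.lstsq(np.c_[d1,-d2],c2-c1,rcond=None)[0]; p,q=c1+s[0]*d1,c2+s[1]*d2
    return (p+q)/2, np.linalg.norm(p-q)
E
python3 - <<'E'
from h import *
print(manip.state(), manip.tip_reach)
for n in ['side','top','wrist']:
    f=grab(n,n+'0'); print(n,f['mtx'],f['k1'],-np.array(f['R']).T@f['t'], f['R'])
E
```

```text
{'time': 0.0, 'joint_pos': array([-1.30001439e+00,  5.33249692e-02,  1.61427613e+00,  2.23411613e-05,
        1.47602065e+00, -1.18992189e-01]), 'joint_vel': array([-2.36659915e-04, -5.84886703e-04, -2.24349827e-03,  3.32145491e-05,
       -6.56096248e-04,  1.88683903e-03]), 'joint_efforts': array([-2.14123042e-04, -3.93693602e+01, -3.70172632e+01, -2.65022763e-04,
        6.94878850e-03,  1.24062151e-05]), 'tool_pos': array([ 0.23734073, -0.57755293,  0.24909343]), 'tool_rot': array([-1.01247036e-03,  9.81069249e-01,  1.93654587e-01, -6.58377136e-05]), 'contact_force': array([-0.56136033, -0.06444094, -0.85207517]), 'ft_torque': array([-0.03158126,  0.02047062, -0.00761002]), 'grasp_force': 0.0, 'gripper_width': 0.9989901549433099} 0.019
side [[365.77439375   0.         250.30041258]
 [  0.         365.77439375 189.4022297 ]
 [  0.           0.           1.        ]] -0.009137289884433672 [ 0.35637983 -0.90278111  0.42065559] [[ 0.97111548 -0.23823864  0.01330656]
 [-0.09105716 -0.42156225 -0.90221608]
 [ 0.22055228  0.87494435 -0.43107897]]
top [[364.74577459   0.         261.44188589]
 [  0.         364.74577459 190.68680528]
 [  0.           0.           1.        ]] -0.010191965961062758 [ 0.44200781 -0.13962738  0.89824533] [[-0.00612483 -0.9995989   0.02765009]
 [-0.99685168  0.00391745 -0.07919202]
 [ 0.07905194 -0.02804808 -0.99647584]]
wrist [[327.11330581   0.         251.71308819]
 [  0.         327.11330581 185.95379559]
 [  0.           0.           1.        ]] -0.002551831959076942 [ 0.30370757 -0.55018181  0.37284411] [[ 0.38052852 -0.92476842 -0.00118968]
 [-0.88724567 -0.3654506   0.28149774]
 [-0.26075499 -0.10606238 -0.95956115]]
```

View pics/top0.png

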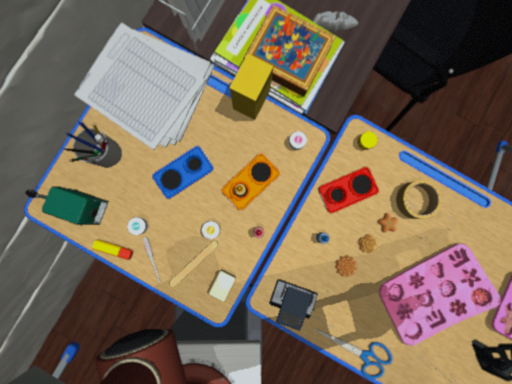

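View pics/side0.png

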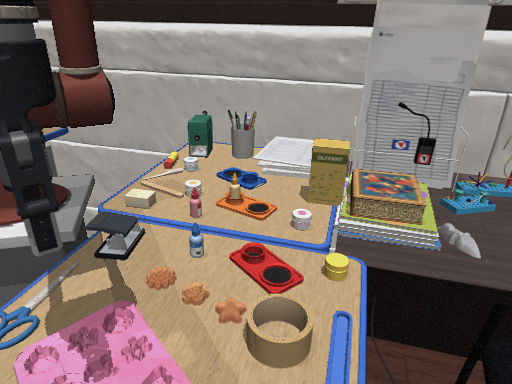

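Top view: pink jar (298,140), orange jar (211,230), blue jar (137,226), red bottle (258,232), blue bottle (323,238), caddies blue (183,172), orange (250,181), red (348,190). The yellow lid at (368,140) is the decoy. The side view shows the same things with the bottles upright.

```bash
python3 - <<'E'
from h import *
t=load('top0')['img']; s=load('side0')['img']
a=cv2.resize(t[120:270,120:390],None,fx=2.9,fy=2.9,interpolation=cv2.INTER_CUBIC)
cv2.imwrite('pics/c1.png',a[:600,:800])
b=cv2.resize(s[145:305,150:365],None,fx=3.7,fy=3.7,interpolation=cv2.INTER_CUBIC)
cv2.imwrite('pics/c2.png',b[:600,:800])
E
```

```text
(no output)
```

View pics/c1.png

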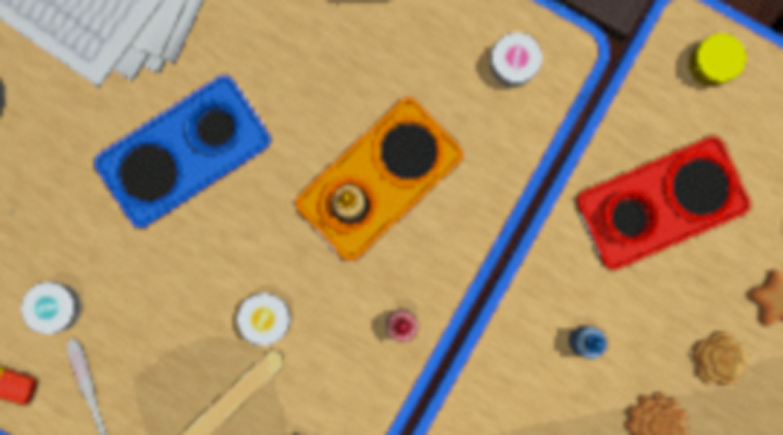

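View pics/c2.png

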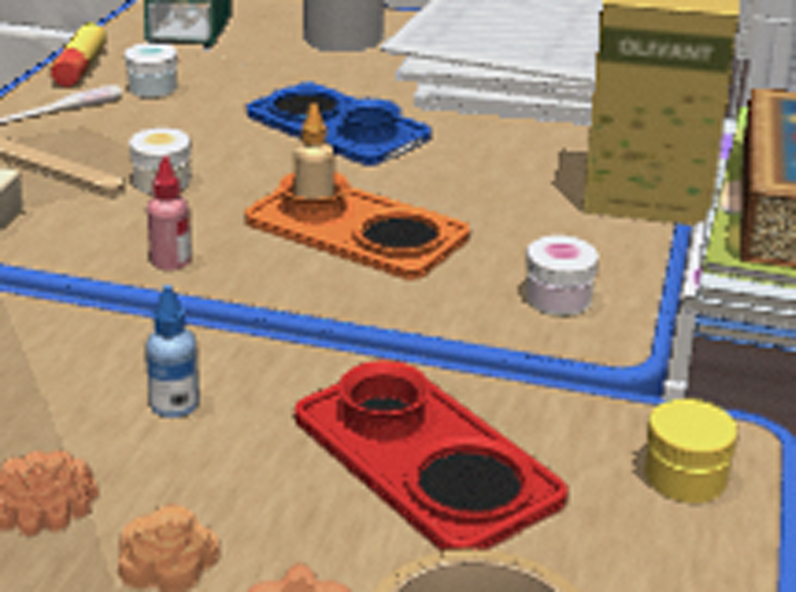

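The zooms confirm everything stands upright. The red and orange caddies have their narrow cup to the left, and the blue caddy's narrow cup is to the right. Now I'll measure.

```bash
cat > m.py <<'E'
from h import *
def blob(f,seed,fn,win=30):
    u,v=seed; I=f['img']; x0,y0=max(0,u-win),max(0,v-win)
    c=I[y0:v+win,x0:u+win]; hsv=cv2.cvtColor(c,cv2.COLOR_BGR2HSV).astype(int)
    m=fn(hsv[...,0],hsv[...,1],hsv[...,2]).astype(np.uint8)
    n,l,st,ce=cv2.connectedComponentsWithStats(m)
    i=min(range(1,n),key=lambda i:(np.hypot(*(ce[i]+[x0-u,y0-v]))-0.05*min(st[i][4],200)))
    m=(l==i).astype(np.uint8)
    k=max(cv2.findContours(m,cv2.RETR_EXTERNAL,cv2.CHAIN_APPROX_NONE)[0],key=cv2.contourArea)
    return k.reshape(-1,2)+[x0,y0], ce[i]+[x0,y0], st[i][4]
def fitc(P):  # circle fit in xy
    A=np.c_[2*P[:,:2],np.ones(len(P))]; s=np.linalg.lstsq(A,(P[:,:2]**2).sum(1),rcond=None)[0]
    return s[:2],np.sqrt(s[2]+s[0]**2+s[1]**2)
E
python3 - <<'E'
from m import *
T=load('top0');S=load('side0')
white=lambda h,s,v:(s<70)&(v>140)
dark=lambda h,s,v:(v<60)
def circ(f,k,z):
    P=np.array([plane(f,*p,z) for p in k]); c,r=fitc(P); h=cv2.convexHull(P[:,:2].astype(np.float32)); (c2,r2)=cv2.minEnclosingCircle(h)
    return c.round(4),round(r,4),np.round(c2,4),round(r2,4)
print('lids')
for n,s,s2 in [('pink',(298,140),(302,213)),('orange',(211,230),(193,184)),('blue',(137,226),(191,160))]:
    k,c,a=blob(T,s,white,14); print(n,a,circ(T,k,.034))
    print('  side',proj(S,np.r_[circ(T,k,.034)[0],.034]).round(1),s2)
print('cups')
for n,s in [('redJ',(362,184)),('redB',(337,195)),('orJ',(261,172)),('blJ',(171,179)),('blB',(194,164))]:
    k,c,a=blob(T,s,dark,14); print(n,a,circ(T,k,.005))
cols={'red':((348,190),lambda h,s,v:((h<6)|(h>172))&(s>150)|(v<60)),'orange':((250,181),lambda h,s,v:(h>7)&(h<18)&(s>190)|(v<60)),'blue':((183,172),lambda h,s,v:(h>100)&(h<125)&(s>140)|(v<60))}
for n,(s,fn) in cols.items():
    k,c,a=blob(T,s,fn,36); P=np.array([plane(T,*p,.009)[:2] for p in k]).astype(np.float32); print(n,a,cv2.minAreaRect(P*1000))
redc=lambda h,s,v:((h<10)|(h>165))&(s>110); bl=lambda h,s,v:(h>95)&(h<125)&(s>110)
for n,fn,s,s2 in [('red',redc,(258,232),(196,205)),('blue',bl,(323,238),(196,240))]:
    k,c,a=blob(T,s,fn,10); k2,c2,a2=blob(S,s2,fn,22)
    tip=k2[k2[:,1].argmin()]; print(n,'top',c,a,k.min(0),k.max(0),'side',k2.min(0),k2.max(0),a2,'tip',tip)
    print([plane(T,*c,z).round(4) for z in (.04,.06)], tri(ray(T,*c),ray(S,*tip)))
    mid=[(k2.min(0)[0]+k2.max(0)[0])/2,k2.max(0)[1]]
E
```

```text
lids
pink 211 (array([ 0.6349, -0.2527]), np.float64(0.0202), array([ 0.6345, -0.2526]), 0.0218)
  side [301.  212.1] (302, 213)
orange 217 (array([ 0.4194, -0.0432]), np.float64(0.0208), array([ 0.4197, -0.0431]), 0.0221)
  side [192.  181.9] (193, 184)
blue 225 (array([0.4293, 0.1308]), np.float64(0.0205), array([0.4295, 0.1298]), 0.022)
  side [189.6 157.9] (191, 160)
cups
redJ 248 (array([ 0.5287, -0.413 ]), np.float64(0.0211), array([ 0.5286, -0.4133]), 0.0225)
redB 98 (array([ 0.5021, -0.351 ]), np.float64(0.0127), array([ 0.5022, -0.3514]), 0.0141)
orJ 247 (array([ 0.5598, -0.1628]), np.float64(0.0209), array([ 0.5604, -0.1628]), 0.022)
blJ 258 (array([0.5421, 0.0573]), np.float64(0.0211), array([0.5424, 0.0574]), 0.0225)
blB 104 (array([0.5802, 0.0009]), np.float64(0.0132), array([0.5803, 0.0013]), 0.0144)
red 1531 ((514.986083984375, -379.3672180175781), (70.50330352783203, 135.83639526367188), 22.83328628540039)
orange 490 ((562.5087890625, -161.3656768798828), (64.69029235839844, 64.65092468261719), 44.4765739440918)
blue 1565 ((559.4056396484375, 28.225250244140625), (71.04488372802734, 134.75108337402344), 33.278839111328125)
red top [258.26086957 232.26086957] 46 [255 229] [262 236] side [198 204] [200 208] 11 tip [199 204]
[array([ 0.4125, -0.1557,  0.04  ]), array([ 0.4132, -0.1554,  0.06  ])] (array([ 0.41800863, -0.15657906,  0.02866403]), np.float64(0.011775641119630751))
blue top [324.63157895 238.07894737] 38 [322 235] [328 241] side [174 221] [217 235] 356 tip [174 221]
[array([ 0.3978, -0.3116,  0.04  ]), array([ 0.3988, -0.3076,  0.06  ])] (array([ 0.38134359, -0.30419045,  0.07453662]), np.float64(0.036475644845986935))
```

```bash
python3 - <<'E'
from h import *
T=load('top0');S=load('side0')
print('red tip',tri(ray(T,258.6,232.1),ray(S,194.9,187.7)),'base side',plane(S,196,215.5,0))
print('blue tip',tri(ray(T,325,238),ray(S,195.1,223.4)),'base side',plane(S,196.8,255,0))
for n,t,s in [('pink',(298,140),(302,213)),('orange',(211,230),(193,182.5)),('blue',(136.2,226),(191,158.5))]:
    print(n,tri(ray(T,*t),ray(S,*s)))
# caddy cup heights: J floors top vs side centre of dark
for n,t,s in [('redJ',(361.5,184),(150+472/3.7,145+482/3.7)),('orJ',(260.8,172),(150+400/3.7,145+233/3.7)),('blJ',(171,179.2),(150+305/3.7,145+105/3.7))]:
    print(n,tri(ray(T,*t),ray(S,*s)))
print(proj(T,[.4132,-.1554,0]),proj(T,[.4132,-.1554,.073]))
E
```

```text
red tip (array([ 0.41535127, -0.15608128,  0.06999129]), np.float64(0.0028622506213594073)) base side [ 0.41544976 -0.15842368  0.        ]
blue tip (array([ 0.40026485, -0.30704416,  0.06742973]), np.float64(0.0017384455068510697)) base side [ 0.40029257 -0.31294684  0.        ]
pink (array([ 0.63511347, -0.25371837,  0.03187762]), np.float64(0.003617566300975506))
orange (array([ 0.42003957, -0.04486821,  0.03283553]), np.float64(0.003390656909768049))
blue (array([0.43107298, 0.13006532, 0.03238657]), np.float64(0.004594602025944387))
redJ (array([ 0.53001657, -0.41335542,  0.00624403]), np.float64(0.003254053344850429))
orJ (array([ 0.56075324, -0.16379638,  0.00550776]), np.float64(0.0034120378687270115))
blJ (array([0.54300652, 0.05643799, 0.00497293]), np.float64(0.0021146095655699016))
[257.8106662  231.42929622] [258.38592375 232.47155184]
```

Emit:
move_arm --pt "0 0 0 0 0 -7.1 1" --pt "0 0 0 0 0 -7.1 1" --pt "0 0 0 0 0 -7.1 1" --pt "0 0 0 0 0 -7.1 1" --pt "0 0 0 0 0 -7.1 1" --pt "0 0 0 0 0 -7.1 1" --pt "0 0 0 0 0 -7.1 1" --pt "0 0 0 0 0 -7.1 1" --pt "0 0 0 0 0 -7.1 1" --pt "0 0 0 0 0 -7.1 1" --pt "0 0 0 0 0 -7.1 1" --pt "0 0 0 0 0 -7.1 1" --pt "0 0 0 0 0 -7.1 1"

```text
time: 1.23
tool_pos: [0.2374, -0.5778, 0.2497]
tool_rot: [-0.0, 0.537, 0.843, 0.0]
contact_force: [0.2, 0.3, -0.0]
gripper_width: 0.999
grasp_force: 0.0
```

```bash
cat >> h.py <<'E'
from scipy.spatial.transform import Rotation as Ro
def go(*targets):
    """from commanded/measured pose through targets (x,y,z): print tool-axis shift in cm"""
    s=manip.state(); q=s['tool_rot']; R=Ro.from_quat([q[1],q[2],q[3],q[0]]).as_matrix(); p=s['tool_pos']
    print('t',round(s['time'],2),'pos',p.round(4),'yaw',np.degrees(np.arctan2(R[1,0],R[0,0])).round(1),'tilt',R[:,2].round(3),'w',round(s['gripper_width'],3),'F',s['contact_force'].round(1))
    for g in targets:
        d=R.T@(np.array(g)-p)*100; print(g,'shift cm',d.round(2),'min rows',np.linalg.norm(d)/4.1); p=np.array(g)
E
python3 - <<'E'
from h import *
go((.414,-.156,.18))
E
```

```text
t 1.23 pos [ 0.2374 -0.5778  0.2497] yaw 115.0 tilt [-0.     0.001 -1.   ] w 0.999 F [ 0.2  0.3 -0. ]
(0.414, -0.156, 0.18) shift cm [30.77 33.82  7.01] min rows 11.282603354645186
```

Emit:
move_arm --pt "2.2 2.42 0.5 0 0 0 1" --pt "2.2 2.42 0.5 0 0 0 1" --pt "2.2 2.42 0.5 0 0 0 1" --pt "2.2 2.42 0.5 0 0 0 1" --pt "2.2 2.42 0.5 0 0 0 1" --pt "2.2 2.42 0.5 0 0 0 1" --pt "2.2 2.42 0.5 0 0 0 1" --pt "2.2 2.42 0.5 0 0 0 1" --pt "2.2 2.42 0.5 0 0 0 1" --pt "2.2 2.42 0.5 0 0 0 1" --pt "2.2 2.42 0.5 0 0 0 1" --pt "2.2 2.42 0.5 0 0 0 1" --pt "2.2 2.42 0.5 0 0 0 1" --pt "2.2 2.42 0.5 0 0 0 1" --pt "0 0 0 0 0 0 1" --pt "0 0 0 0 0 0 1" --pt "0 0 0 0 0 0 1"

```text
time: 2.65
tool_pos: [0.417, -0.1571, 0.1803]
tool_rot: [-0.0, 0.54, 0.842, -0.0]
contact_force: [0.5, 0.0, -0.2]
gripper_width: 0.997
grasp_force: 0.0
```

```bash
python3 - <<'E'
from h import *
f=grab('wrist','w1'); go((.414,-.156,.042))
print(proj(f,[.414,-.156,.073]),proj(f,[.414,-.156,0]))
E
```

```text
t 2.7 pos [ 0.4169 -0.1576  0.1804] yaw 114.6 tilt [-0. -0. -1.] w 0.997 F [ 0.1 -0.4  0.4]
(0.414, -0.156, 0.042) shift cm [ 0.27 -0.2  13.84] min rows 3.377168335688926
[248.39552749 188.24692644] [249.18371121 166.0575117 ]
```

View pics/w1.png

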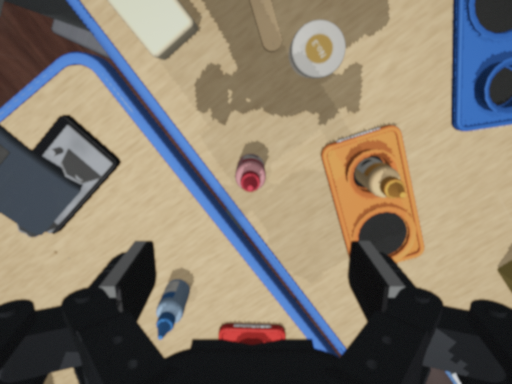

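The wrist view shows the red bottle tip at (250,186), predicted (248,188), so the position agrees. The orange jar is at (319,49). I'll lower and grip.

Emit:
move_arm --pt "0.04 -0.03 2.3 0 0 0 1" --pt "0.04 -0.03 2.3 0 0 0 1" --pt "0.04 -0.03 2.3 0 0 0 1" --pt "0.04 -0.03 2.3 0 0 0 1" --pt "0.04 -0.03 2.3 0 0 0 1" --pt "0.05 -0.03 1.7 0 0 0 1" --pt "0 0 0.6 0 0 0 1" --pt "0 0 0 0 0 0 -1" --pt "0 0 0 0 0 0 -1" --pt "0 0 0 0 0 0 -1" --pt "0 0 0 0 0 0 -1" --pt "0 0 0 0 0 0 -1" --pt "0 0 0 0 0 0 -1" --pt "0 0 0 0 0 0 -1" --pt "0 0 0 0 0 0 -1" --pt "0 0 0 0 0 0 -1" --pt "0 0 0 0 0 0 -1"

```text
time: 4.12
tool_pos: [0.4155, -0.1561, 0.0438]
tool_rot: [0.001, 0.54, 0.842, -0.0]
contact_force: [-1.1, 0.1, 6.7]
gripper_width: 0.281
grasp_force: 58.9
```

```bash
python3 - <<'E'
from h import *
s=manip.state();print(s['gripper_width']*85,s['grasp_force'])
go((.416,-.157,.12),(.5018,-.348,.12),(.5018,-.348,.047))
E
```

```text
23.84254905712031 58.93413841724396
t 4.12 pos [ 0.4155 -0.1561  0.0438] yaw 114.6 tilt [ 0.002 -0.002 -1.   ] w 0.281 F [-1.1  0.1  6.7]
(0.416, -0.157, 0.12) shift cm [-0.12  0.01 -7.62] min rows 1.858060140978959
(0.5018, -0.348, 0.12) shift cm [-20.94  -0.17   0.05] min rows 5.106983938630988
(0.5018, -0.348, 0.047) shift cm [ 0.02 -0.01  7.3 ] min rows 1.7804878048780488
```

Emit:
move_arm --pt "0 0 -1.0 0 0 0 -1" --pt "0 0 -2.2 0 0 0 -1" --pt "0 0 -2.2 0 0 0 -1" --pt "0 0 -2.2 0 0 0 -1" --pt "-1.4 -0.01 0 0 0 0 -1" --pt "-2.8 -0.02 0 0 0 0 -1" --pt "-2.8 -0.02 0 0 0 0 -1" --pt "-2.8 -0.02 0 0 0 0 -1" --pt "-2.8 -0.02 0 0 0 0 -1" --pt "-2.8 -0.02 0 0 0 0 -1" --pt "-2.8 -0.02 0 0 0 0 -1" --pt "-1.8 -0.02 0 0 0 0 -1" --pt "-1.0 -0.02 0 0 0 0 -1" --pt "0 0 0 0 0 0 -1" --pt "0 0 0 0 0 0 -1" --pt "0 0 0 0 0 0 -1"

```text
time: 5.45
tool_pos: [0.4999, -0.3457, 0.118]
tool_rot: [-0.001, 0.54, 0.842, 0.0]
contact_force: [-0.3, 0.0, -0.1]
gripper_width: 0.284
grasp_force: 58.9
```

```bash
python3 - <<'E'
from h import *
f=grab('wrist','w2');g=grab('side','s2')
cv2.imwrite('pics/c3.png',cv2.resize(np.hstack([f['img'][150:384,100:400],g['img'][130:364,150:450]]),None,fx=1.3,fy=1.3))
go((.5018,-.348,.047))
E
```

```text
t 5.55 pos [ 0.5    -0.3457  0.1182] yaw 114.7 tilt [-0.001  0.001 -1.   ] w 0.285 F [-0.1 -0.5  0.2]
(0.5018, -0.348, 0.047) shift cm [-0.29  0.07  7.12] min rows 1.7374047112895086
```

View pics/c3.png

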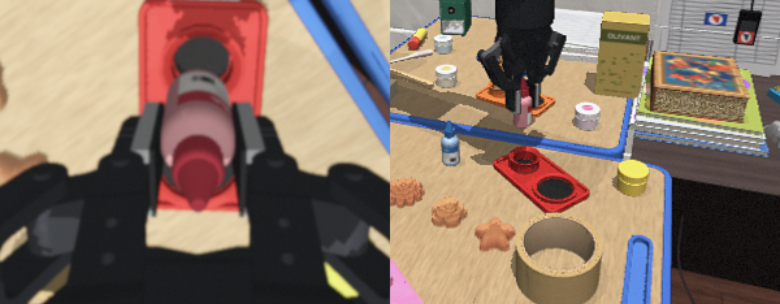

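The bottle hangs upright in the jaws. The narrow cup is at wrist px (255,195). I'll check that against the calibration.

```bash
python3 - <<'E'
from m import *
f=load('w2')
print(proj(f,[.5018,-.348,.005]),proj(f,[.5018,-.348,.024]))
f1=load('w1'); T=load('top0')
# orange caddy + orange jar from w1
dark=lambda h,s,v:(v<60)
k,c,a=blob(f1,(383,232),dark,24); P=np.array([plane(f1,*p,.005) for p in k]); print('orJ',a,fitc(P),c, tri(ray(f1,*c),ray(T,260.8,172)))
white=lambda h,s,v:(s<60)&(v>150)
k,c,a=blob(f1,(319,49),white,30); P=np.array([plane(f1,*p,.034) for p in k]); print('orange lid',a,fitc(P),tri(ray(f1,*c),ray(T,211,230)))
E
```

```text
[252.45451093 192.65233737] [252.50216604 200.77718918]
orJ 1288 (array([ 0.56355894, -0.16174886]), np.float64(0.02088473666456597)) [383.82686335 232.68322981] (array([ 0.55929738, -0.16136633,  0.01047069]), np.float64(0.004290089307628959))
orange lid 1835 (array([ 0.42091495, -0.04259952]), np.float64(0.02030671323368132)) (array([ 0.41858502, -0.04627016,  0.05319691]), np.float64(0.001473361775115334))
```

Emit:
move_arm --pt "-0.3 0.15 0 0 0 0 -1" --pt "0 0 1.2 0 0 0 -1" --pt "0 0 1.2 0 0 0 -1" --pt "0 0 1.2 0 0 0 -1" --pt "0 0 1.0 0 0 0 -1" --pt "0 0 0.8 0 0 0 -1" --pt "0 0 0.6 0 0 0 -1" --pt "0 0 0.4 0 0 0 -1" --pt "0 0 0.2 0 0 0 -1" --pt "0 0 0 0 0 0 -1" --pt "0 0 0 0 0 0 -1"

```text
time: 6.47
tool_pos: [0.5033, -0.3493, 0.0527]
tool_rot: [0.0, 0.54, 0.842, -0.0]
contact_force: [-0.4, -0.4, -0.2]
gripper_width: 0.28
grasp_force: 58.9
```

No contact yet, about 4 mm to go.

Emit:
move_arm --pt "0 0 0.1 0 0 0 -1" --pt "0 0 0.1 0 0 0 -1" --pt "0 0 0.1 0 0 0 -1" --pt "0 0 0.1 0 0 0 -1" --pt "0 0 0 0 0 0 -1" --pt "0 0 0 0 0 0 -1" --pt "0 0 0 0 0 0 -1"

```text
time: 7.05
tool_pos: [0.5032, -0.3493, 0.0489]
tool_rot: [0.0, 0.54, 0.842, -0.0]
contact_force: [-1.1, 0.5, 4.6]
gripper_width: 0.282
grasp_force: 59.1
```

Emit:
move_arm --pt "0 0 0 0 0 0 0" --pt "0 0 0 0 0 0 0" --pt "0 0 0 0 0 0 0.2" --pt "0 0 0 0 0 0 0.2" --pt "0 0 0 0 0 0 0.2" --pt "0 0 -1 0 0 0 0.2" --pt "0 0 -2 0 0 0 0.2" --pt "0 0 -3 0 0 0 0.6" --pt "0 0 -3 0 0 0 1" --pt "0 0 -3 0 0 0 1" --pt "0 0 0 0 0 0 1"

```text
time: 7.97
tool_pos: [0.5062, -0.3518, 0.1775]
tool_rot: [0.007, 0.54, 0.842, -0.001]
contact_force: [1.1, -0.4, 1.6]
gripper_width: 0.999
grasp_force: 0.0
```

```bash
python3 - <<'E'
from h import *
f=grab('side','s3')
print('tip pred',proj(f,[.503,-.349,.078]), proj(f,[.503,-.349,.024]))
cv2.imwrite('pics/c4.png',cv2.resize(f['img'][190:310,200:360],None,fx=4,fy=4))
go((.635,-.253,.15),(.635,-.253,.032))
E
```

```text
tip pred [253.54384992 223.71351761] [253.0515842  248.44816774]
t 8.02 pos [ 0.5052 -0.351   0.1744] yaw 114.6 tilt [ 0.007 -0.007 -1.   ] w 0.997 F [ 0.3 -0.3 -0.4]
(0.635, -0.253, 0.15) shift cm [ 3.52 15.87  2.47] min rows 4.0110365009123115
(0.635, -0.253, 0.032) shift cm [ 0.11 -0.05 11.8 ] min rows 2.8780487804878048
```

View pics/c4.png

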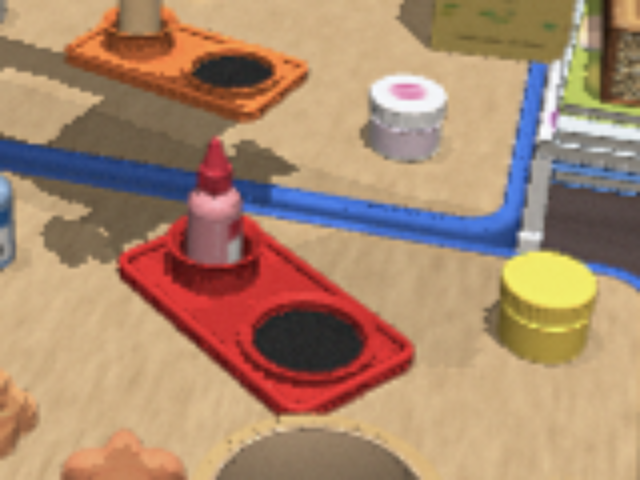

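The red bottle is seated: tip at (254,225), predicted (253.5,223.7). Next is the pink jar.

Emit:
move_arm --pt "0.3 1.3 0.2 0 0 0 1" --pt "0.6 2.7 0.4 0 0 0 1" --pt "0.6 2.7 0.4 0 0 0 1" --pt "0.6 2.7 0.4 0 0 0 1" --pt "0.6 2.7 0.4 0 0 0 1" --pt "0.6 2.4 0.4 0 0 0 1" --pt "0.2 1.4 0.2 0 0 0 1" --pt "0 0 0 0 0 0 1" --pt "0 0 0 0 0 0 1" --pt "0 0 0 0 0 0 1"

```text
time: 8.85
tool_pos: [0.6322, -0.2512, 0.1435]
tool_rot: [-0.001, 0.54, 0.842, -0.0]
contact_force: [-0.2, 0.2, -0.0]
gripper_width: 0.998
grasp_force: 0.0
```

```bash
python3 - <<'E'
from m import *
f=grab('wrist','w3'); T=load('top0')
p=proj(f,[.635,-.253,.034]); print(p)
white=lambda h,s,v:((s<70)&(v>130))
k,c,a=blob(f,tuple(p.round().astype(int)),white,45); h=cv2.convexHull(k)[:,0]; P=np.array([plane(f,*q,.034) for q in h]); print(a,fitc(P),cv2.minEnclosingCircle((P[:,:2]).astype(np.float32)))
go((.635,-.253,.032))
E
```

```text
[253.95866655 193.97419912]
6670 (array([ 0.63368352, -0.25345041]), np.float64(0.04657802069141235)) ((0.6349769830703735, -0.2538912296295166), 0.04734005779027939)
t 8.9 pos [ 0.6322 -0.2516  0.1439] yaw 114.6 tilt [-0.001  0.    -1.   ] w 0.999 F [-0.7 -1.1  0.1]
(0.635, -0.253, 0.032) shift cm [-0.25  0.21 11.19] min rows 2.730795317931012
```

Emit:
move_arm --pt "-0.1 0.1 1.5 0 0 0 1" --pt "-0.1 0.1 2.5 0 0 0 1" --pt "-0.05 0 2.5 0 0 0 1" --pt "0 0 2.2 0 0 0 1" --pt "0 0 1.5 0 0 0 1" --pt "0 0 0.9 0 0 0 1" --pt "0 0 0 0 0 0 0.2" --pt "0 0 0 0 0 0 -1" --pt "0 0 0 0 0 0 -1" --pt "0 0 0 0 0 0 -1" --pt "0 0 0 0 0 0 -1" --pt "0 0 0 0 0 0 -1" --pt "0 0 0 0 0 0 -1" --pt "0 0 0 0 0 0 -1"

```text
time: 10.07
tool_pos: [0.6374, -0.2532, 0.0358]
tool_rot: [0.002, 0.54, 0.842, 0.0]
contact_force: [-0.2, -0.5, 5.0]
gripper_width: 0.465
grasp_force: 60.9
```

```bash
python3 - <<'E'
from m import *
go((.635,-.253,.12),(.529,-.411,.12),(.529,-.411,.037))
f=load('w2'); dark=lambda h,s,v:(v<60)
f3=load('w3')
for X in ([.529,-.411,.005],[.5018,-.348,.078]): print(proj(f3,X))
E
```

```text
t 10.07 pos [ 0.6374 -0.2532  0.0358] yaw 114.6 tilt [ 0.004 -0.002 -1.   ] w 0.465 F [-0.2 -0.5  5. ]
(0.635, -0.253, 0.12) shift cm [ 0.09 -0.19 -8.42] min rows 2.0534954079309538
(0.529, -0.411, 0.12) shift cm [-9.940e+00 -1.622e+01 -1.000e-02] min rows 4.640560387912305
(0.529, -0.411, 0.037) shift cm [ 0.03 -0.02  8.3 ] min rows 2.0243902439024395
[ 77.32896603 287.17232793]
[  6.0170238  259.89555953]
```

Emit:
move_arm --pt "0 0 -1.0 0 0 0 -1" --pt "0 0 -2.6 0 0 0 -1" --pt "0 0 -2.6 0 0 0 -1" --pt "0 0 -2.6 0 0 0 -1" --pt "-0.5 -0.82 0 0 0 0 -1" --pt "-1.3 -2.1 0 0 0 0 -1" --pt "-1.5 -2.5 0 0 0 0 -1" --pt "-1.5 -2.5 0 0 0 0 -1" --pt "-1.5 -2.5 0 0 0 0 -1" --pt "-1.5 -2.5 0 0 0 0 -1" --pt "-1.3 -2.1 0 0 0 0 -1" --pt "-0.8 -1.4 0 0 0 0 -1" --pt "0 0 0 0 0 0 -1" --pt "0 0 0 0 0 0 -1" --pt "0 0 0 0 0 0 -1"

```text
time: 11.32
tool_pos: [0.5281, -0.4101, 0.121]
tool_rot: [-0.0, 0.54, 0.842, 0.0]
contact_force: [-0.2, 0.1, 0.1]
gripper_width: 0.468
grasp_force: 60.5
```

```bash
python3 - <<'E'
from m import *
f=grab('wrist','w4');g=grab('side','s4')
cv2.imwrite('pics/c5.png',cv2.resize(np.hstack([f['img'][150:384,100:400],g['img'][130:364,150:450]]),None,fx=1.3,fy=1.3))
go((.529,-.411,.042))
print(proj(f,[.529,-.411,.005]),proj(f,[.503,-.349,.078]))
E
```

```text
t 11.42 pos [ 0.5285 -0.4098  0.1211] yaw 114.7 tilt [-0.  0. -1.] w 0.464 F [ 0.1 -0.3 -1.1]
(0.529, -0.411, 0.042) shift cm [-0.14 -0.    7.91] min rows 1.930739593809512
[251.95758343 189.39031333] [256.72301505 102.39775063]
```

View pics/c5.png

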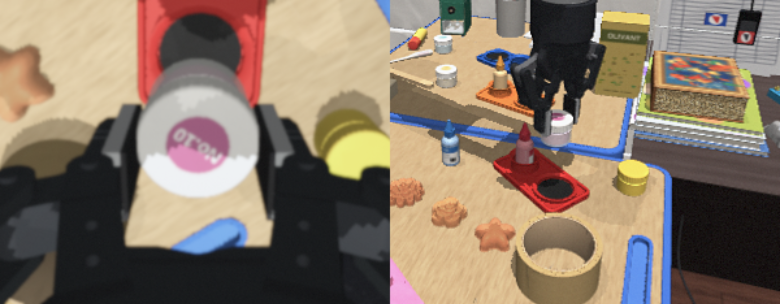

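The pink jar is held level, and the wide cup is at wrist px (254,~183), predicted 252. I'll lower it.

Emit:
move_arm --pt "-0.1 0.1 0 0 0 0 -1" --pt "0 0 1.2 0 0 0 -1" --pt "0 0 1.4 0 0 0 -1" --pt "0 0 1.4 0 0 0 -1" --pt "0 0 1.2 0 0 0 -1" --pt "0 0 1.0 0 0 0 -1" --pt "0 0 0.7 0 0 0 -1" --pt "0 0 0.4 0 0 0 -1" --pt "0 0 0.2 0 0 0 -1" --pt "0 0 0 0 0 0 -1" --pt "0 0 0 0 0 0 -1"

```text
time: 12.33
tool_pos: [0.5295, -0.4118, 0.047]
tool_rot: [0.001, 0.54, 0.842, -0.0]
contact_force: [-0.2, -0.5, -0.9]
gripper_width: 0.465
grasp_force: 60.5
```

Emit:
move_arm --pt "0 0 0.2 0 0 0 -1" --pt "0 0 0.1 0 0 0 -1" --pt "0 0 0.1 0 0 0 -1" --pt "0 0 0.1 0 0 0 -1" --pt "0 0 0.1 0 0 0 -1" --pt "0 0 0 0 0 0 -1" --pt "0 0 0 0 0 0 -1" --pt "0 0 0 0 0 0 -1"

```text
time: 13.0
tool_pos: [0.5292, -0.4114, 0.0409]
tool_rot: [0.0, 0.54, 0.842, -0.0]
contact_force: [-2.6, 1.2, 5.0]
gripper_width: 0.467
grasp_force: 60.9
```

Emit:
move_arm --pt "0 0 0 0 0 0 0.2" --pt "0 0 0 0 0 0 0.3" --pt "0 0 0 0 0 0 0.4" --pt "0 0 0 0 0 0 0.4" --pt "0 0 -1 0 0 0 0.4" --pt "0 0 -2 0 0 0 0.4" --pt "0 0 -3 0 0 0 0.6" --pt "0 0 -3 0 0 0 1" --pt "0 0 -3 0 0 0 1" --pt "0 0 0 0 0 0 1" --pt "0 0 0 0 0 0 1"

```text
time: 13.92
tool_pos: [0.5306, -0.4127, 0.1646]
tool_rot: [0.003, 0.54, 0.842, -0.001]
contact_force: [-0.9, -0.0, 0.7]
gripper_width: 0.997
grasp_force: 0.0
```

```bash
python3 - <<'E'
from m import *
f=grab('side','s5')
print('lid pred',proj(f,[.529,-.411,.039]))
pink=lambda h,s,v:(h>140)&(h<170)&(s>60)
k,c,a=blob(f,(278,268),lambda h,s,v:(s<60)&(v>150),22); print('lid side',c,a,k.min(0),k.max(0))
g=grab('top','t5'); k,c2,a=blob(g,(362,184),lambda h,s,v:(s<70)&(v>140),14); print('top',c2,a,'pred',proj(g,[.529,-.411,.039]),tri(ray(g,*c2),ray(f,(k.min(0)[0]+k.max(0)[0])/2 if 0 else c[0],c[1])))
go((.4,-.309,.16),(.4,-.309,.043))
E
```

```text
lid pred [276.52626941 259.48204814]
lid side [276.79357798 266.55963303] 436 [265 253] [288 280]
top [362.08955224 181.3358209 ] 134 pred [364.81543803 182.42604555] (array([ 0.53212486, -0.40931102,  0.02231576]), np.float64(0.002555077073938599))
t 14.02 pos [ 0.5288 -0.4111  0.16  ] yaw 114.6 tilt [-0.  0. -1.] w 1.001 F [-0.7  1.  -0.5]
(0.4, -0.309, 0.16) shift cm [ 1.465e+01 -7.460e+00  1.000e-02] min rows 4.009517040504424
(0.4, -0.309, 0.043) shift cm [-1.00e-02  0.00e+00  1.17e+01] min rows 2.853658536585366
```

Emit:
move_arm --pt "0.7 -0.4 0 0 0 0 1" --pt "1.9 -1.0 0 0 0 0 1" --pt "2.4 -1.2 0 0 0 0 1" --pt "2.4 -1.2 0 0 0 0 1" --pt "2.4 -1.2 0 0 0 0 1" --pt "2.4 -1.2 0 0 0 0 1" --pt "1.6 -0.8 0 0 0 0 1" --pt "0.8 -0.4 0 0 0 0 1" --pt "0 0 0 0 0 0 1" --pt "0 0 0 0 0 0 1" --pt "0 0 0 0 0 0 1"

```text
time: 14.93
tool_pos: [0.4015, -0.31, 0.1602]
tool_rot: [0.0, 0.54, 0.842, -0.0]
contact_force: [-0.2, -0.2, 0.3]
gripper_width: 1.001
grasp_force: 0.0
```

```bash
python3 - <<'E'
from m import *
f=grab('wrist','w6'); S=grab('side','s6')
for z in (0,.05,.073): print(proj(f,[.4,-.31,z]))
k,c,a=blob(f,tuple(proj(f,[.4,-.31,.06]).round().astype(int)),lambda h,s,v:(h>90)&(h<125)&(s>70),40); print(c,a,k.min(0),k.max(0))
tip=k[k[:,1].argmax()]; print('tip',tip,tri(ray(f,*tip),ray(S,195.1,223.4)))
go((.4,-.31,.043))
cv2.imwrite('pics/c6.png',np.hstack([cv2.resize(f['img'][100:250,170:330],None,fx=2.5,fy=2.5),cv2.resize(S['img'][190:340,200:360],None,fx=2.5,fy=2.5)]))
E
```

```text
[249.88880974 172.85980149]
[249.53238833 189.18733298]
[249.31683919 199.06215486]
[250.69323671 188.3236715 ] 414 [240 177] [261 200]
tip [250 200] (array([ 0.40096563, -0.3113701 ,  0.06994047]), np.float64(0.00031241522982938406))
t 15.03 pos [ 0.4016 -0.3101  0.1604] yaw 114.6 tilt [ 0. -0. -1.] w 1.001 F [ 1.1 -0.3  0.5]
(0.4, -0.31, 0.043) shift cm [ 0.08 -0.14 11.74] min rows 2.862715011206242
```

View pics/c6.png

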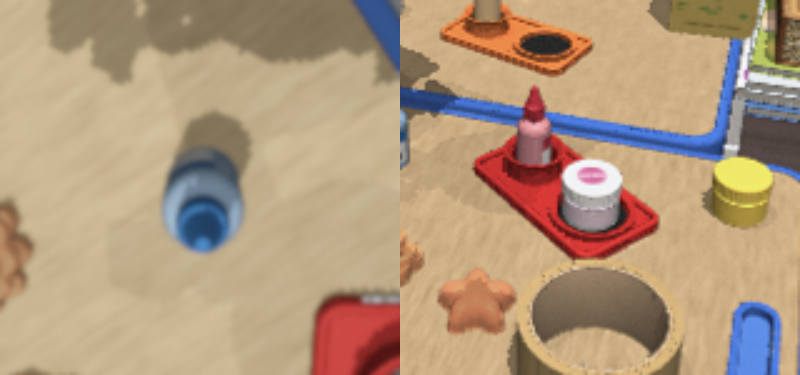

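Pink jar lid centre at (277,260), predicted (276.5,259.5), so it is seated. The blue bottle tip is at (250,200), as predicted. I'll grip it.

Emit:
move_arm --pt "0 -0.05 1.2 0 0 0 1" --pt "0 0 2.4 0 0 0 1" --pt "0 0 2.4 0 0 0 1" --pt "0 0 2.4 0 0 0 1" --pt "0 0 2.0 0 0 0 1" --pt "0 0 1.2 0 0 0 0.6" --pt "0 0 0 0 0 0 0" --pt "0 0 0 0 0 0 -1" --pt "0 0 0 0 0 0 -1" --pt "0 0 0 0 0 0 -1" --pt "0 0 0 0 0 0 -1" --pt "0 0 0 0 0 0 -1" --pt "0 0 0 0 0 0 -1" --pt "0 0 0 0 0 0 -1" --pt "0 0 0 0 0 0 -1"

```text
time: 16.28
tool_pos: [0.4017, -0.3109, 0.0462]
tool_rot: [0.002, 0.54, 0.842, -0.0]
contact_force: [0.6, -0.5, 6.1]
gripper_width: 0.278
grasp_force: 59.2
```

```bash
python3 - <<'E'
from h import *
go((.401,-.31,.15),(.5785,0.000,.15),(.5785,0,.05))
E
```

```text
t 16.28 pos [ 0.4017 -0.3109  0.0462] yaw 114.6 tilt [ 0.003 -0.003 -1.   ] w 0.278 F [ 0.6 -0.5  6.1]
(0.401, -0.31, 0.15) shift cm [ 7.000e-02 -1.000e-02 -1.039e+01] min rows 2.5330629512689984
(0.5785, 0.0, 0.15) shift cm [20.78 29.06 -0.04] min rows 8.712687078126724
(0.5785, 0, 0.05) shift cm [ 0.03 -0.01 10.  ] min rows 2.4390243902439033
```

Emit:
move_arm --pt "0 0 -1.2 0 0 0 -1" --pt "0 0 -3.0 0 0 0 -1" --pt "0 0 -3.2 0 0 0 -1" --pt "0 0 -3.0 0 0 0 -1" --pt "0.8 1.1 0 0 0 0 -1" --pt "1.8 2.5 0 0 0 0 -1" --pt "2.1 2.9 0 0 0 0 -1" --pt "2.1 2.9 0 0 0 0 -1" --pt "2.1 2.9 0 0 0 0 -1" --pt "2.1 2.9 0 0 0 0 -1" --pt "2.1 2.9 0 0 0 0 -1" --pt "2.1 2.9 0 0 0 0 -1" --pt "2.1 2.9 0 0 0 0 -1" --pt "1.7 2.4 0 0 0 0 -1" --pt "1.1 1.6 0 0 0 0 -1" --pt "0.7 1.0 0 0 0 0 -1" --pt "0 0 0 0 0 -4.2 -1" --pt "0 0 0 0 0 -4.2 -1" --pt "0 0 0 0 0 0 -1" --pt "0 0 0 0 0 0 -1"

```text
time: 17.95
tool_pos: [0.5763, -0.0005, 0.1484]
tool_rot: [-0.0, 0.478, 0.878, -0.0]
contact_force: [0.0, 0.9, -0.3]
gripper_width: 0.283
grasp_force: 58.9
```

```bash
python3 - <<'E'
from m import *
f=grab('wrist','w7')
k,c,a=blob(f,tuple(proj(f,[.5785,0,.005]).round().astype(int)),lambda h,s,v:(v<60),40); print('cup dark',c,a,k.min(0),k.max(0))
print(proj(f,[.5785,0,.005]),proj(f,[.5785,0,.024]),proj(f,[.541,.057,.005]))
k,c,a=blob(f,tuple(proj(f,[.541,.057,.005]).round().astype(int)),lambda h,s,v:(v<60),50); P=np.array([plane(f,*q,.005) for q in k]); print('jar cup',c,a,fitc(P))
go((.5785,0,.057),(.5785,0,.05))
cv2.imwrite('pics/c7.png',cv2.resize(f['img'][50:350,80:420],None,fx=1.5,fy=1.5))
E
```

```text
cup dark [256.73311185 181.69767442] 903 [239 166] [274 198]
[253.99687267 179.34020327] [254.14386006 185.65708869] [253.55387121  95.70718893]
jar cup [256.49324558  96.43228265] 2887 (array([0.54354706, 0.05730692]), np.float64(0.023132611126982776))
t 18.0 pos [ 0.5763 -0.0006  0.1484] yaw 122.9 tilt [-0. -0. -1.] w 0.282 F [-0.4 -0.3  0.6]
(0.5785, 0, 0.057) shift cm [-0.07  0.22  9.14] min rows 2.230336014161635
(0.5785, 0, 0.05) shift cm [-0.   0.   0.7] min rows 0.17073170731707318
```

View pics/c7.png

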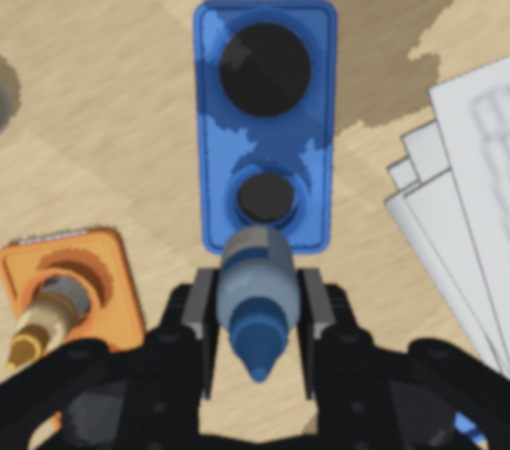

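The narrow cup is at wrist px (257,182), predicted (254,179). I'm adding a millimetre of tool y, then lowering.

Emit:
move_arm --pt "-0.1 0.3 0 0 0 0 -1" --pt "0 0 1.2 0 0 0 -1" --pt "0 0 1.6 0 0 0 -1" --pt "0 0 1.6 0 0 0 -1" --pt "0 0 1.5 0 0 0 -1" --pt "0 0 1.2 0 0 0 -1" --pt "0 0 0.9 0 0 0 -1" --pt "0 0 0.6 0 0 0 -1" --pt "0 0 0.3 0 0 0 -1" --pt "0 0 0.2 0 0 0 -1" --pt "0 0 0 0 0 0 -1" --pt "0 0 0 0 0 0 -1"

```text
time: 19.0
tool_pos: [0.5802, 0.0006, 0.058]
tool_rot: [0.001, 0.477, 0.879, 0.0]
contact_force: [0.2, -0.9, -0.8]
gripper_width: 0.281
grasp_force: 59.0
```

Emit:
move_arm --pt "0 0 0.2 0 0 0 -1" --pt "0 0 0.2 0 0 0 -1" --pt "0 0 0.1 0 0 0 -1" --pt "0 0 0.1 0 0 0 -1" --pt "0 0 0.1 0 0 0 -1" --pt "0 0 0 0 0 0 -1" --pt "0 0 0 0 0 0 -1" --pt "0 0 0 0 0 0 -1"

```text
time: 19.67
tool_pos: [0.5797, 0.0006, 0.0512]
tool_rot: [-0.0, 0.477, 0.879, -0.0]
contact_force: [-2.2, -1.0, 5.0]
gripper_width: 0.279
grasp_force: 59.5
```

On the floor at the expected height, so I release and lift.

Emit:
move_arm --pt "0 0 0 0 0 0 0" --pt "0 0 0 0 0 0 0" --pt "0 0 0 0 0 0 0.2" --pt "0 0 0 0 0 0 0.2" --pt "0 0 0 0 0 0 0.2" --pt "0 0 -1 0 0 0 0.2" --pt "0 0 -2 0 0 0 0.2" --pt "0 0 -3 0 0 0 0.6" --pt "0 0 -3 0 0 0 1" --pt "0 0 -2 0 0 0 1" --pt "0 0 0 0 0 0 1" --pt "0 0 0 0 0 0 1"

```text
time: 20.67
tool_pos: [0.5808, 0.0005, 0.1628]
tool_rot: [0.002, 0.477, 0.879, 0.001]
contact_force: [-0.1, 0.8, -0.6]
gripper_width: 1.004
grasp_force: 0.0
```

```bash
python3 - <<'E'
from m import *
go((.431,.13,.15),(.431,.13,.032))
E
```

```text
t 20.67 pos [5.808e-01 5.000e-04 1.628e-01] yaw 123.0 tilt [ 0.004 -0.001 -1.   ] w 1.004 F [-0.1  0.8 -0.6]
(0.431, 0.13, 0.15) shift cm [19.03 -5.5   1.21] min rows 4.839434924082866
(0.431, 0.13, 0.032) shift cm [ 0.03 -0.04 11.8 ] min rows 2.878048780487805
```

Emit:
move_arm --pt "0.9 -0.2 0 0 0 0 1" --pt "2.2 -0.6 0.2 0 0 0 1" --pt "2.7 -0.8 0.2 0 0 0 1" --pt "2.7 -0.8 0.2 0 0 0 1" --pt "2.7 -0.8 0.2 0 0 0 1" --pt "2.7 -0.8 0.2 0 0 0 1" --pt "2.4 -0.7 0.2 0 0 0 1" --pt "1.7 -0.5 0 0 0 0 1" --pt "1.0 -0.3 0 0 0 0 1" --pt "0 0 0 0 0 0 1" --pt "0 0 0 0 0 0 1" --pt "0 0 0 0 0 0 1"

```text
time: 21.67
tool_pos: [0.4303, 0.1296, 0.1481]
tool_rot: [0.0, 0.477, 0.879, -0.0]
contact_force: [0.9, 0.3, -0.9]
gripper_width: 1.002
grasp_force: 0.0
```

```bash
python3 - <<'E'
from m import *
f=grab('wrist','w8'); S=grab('side','s8')
p=proj(f,[.431,.13,.034]); print(p)
k,c,a=blob(f,tuple(p.round().astype(int)),lambda h,s,v:((s<70)&(v>140)),45); print(c,a,k.min(0),k.max(0))
go((.431,.13,.032))
cv2.imwrite('pics/c8.png',np.hstack([cv2.resize(f['img'][100:384,100:400],(400,380)),cv2.resize(S['img'][140:280,150:298],(400,380))]))
E
```

```text
[252.49500056 188.42641496]
[246.23471338 190.98343949] 3140 [207 160] [296 232]
t 21.77 pos [0.4306 0.1294 0.1483] yaw 123.0 tilt [ 0. -0. -1.] w 1.0 F [-0.8 -0.4 -0.2]
(0.431, 0.13, 0.032) shift cm [ 0.03  0.07 11.63] min rows 2.8375003464389925
```

View pics/c8.png

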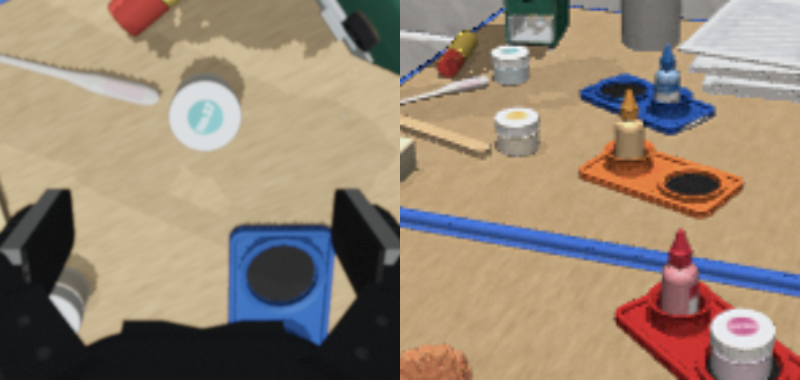

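The blue bottle is upright in its cup and the blue jar lid is at wrist px (254,186), predicted (252,188). The spatula tip is close to one finger, so I turn 21° away from it first.

Emit:
move_arm --pt "0 0 0 0 0 -7 1" --pt "0 0 0.5 0 0 -7 1" --pt "0 0 1.5 0 0 -7 1" --pt "0 0 2.4 0 0 0 1" --pt "0 0 2.4 0 0 0 1" --pt "0 0 2.2 0 0 0 1" --pt "0 0 1.5 0 0 0 1" --pt "0 0 0.9 0 0 0 1" --pt "0 0 0 0 0 0 0.2" --pt "0 0 0 0 0 0 -1" --pt "0 0 0 0 0 0 -1" --pt "0 0 0 0 0 0 -1" --pt "0 0 0 0 0 0 -1" --pt "0 0 0 0 0 0 -1" --pt "0 0 0 0 0 0 -1" --pt "0 0 0 0 0 0 -1"

```text
time: 23.1
tool_pos: [0.4317, 0.1301, 0.0362]
tool_rot: [0.002, 0.309, 0.951, 0.001]
contact_force: [0.4, -0.5, 7.1]
gripper_width: 0.467
grasp_force: 60.7
```

Gripped like the pink jar. Lift, turn back 21°, then work out the traverse.

Emit:
move_arm --pt "0 0 -1.0 0 0 0 -1" --pt "0 0 -2.6 0 0 0 -1" --pt "0 0 -2.6 0 0 0 -1" --pt "0 0 -2.6 0 0 0 -1" --pt "0 0 0 0 0 7 -1" --pt "0 0 0 0 0 7 -1" --pt "0 0 0 0 0 7 -1" --pt "0 0 0 0 0 0 -1"

```text
time: 23.77
tool_pos: [0.4297, 0.13, 0.1228]
tool_rot: [0.0, 0.478, 0.879, 0.0]
contact_force: [0.0, -0.0, -0.1]
gripper_width: 0.466
grasp_force: 60.5
```

```bash
python3 - <<'E'
from m import *
go((.542,.0565,.12),(.542,.0565,.047))
E
```

```text
t 23.77 pos [0.4297 0.13   0.1228] yaw 122.9 tilt [ 0.  0. -1.] w 0.466 F [ 0.  -0.  -0.1]
(0.542, 0.0565, 0.12) shift cm [-12.28   5.43   0.28] min rows 3.2750355585531032
(0.542, 0.0565, 0.047) shift cm [ 0.  -0.   7.3] min rows 1.7804878048780493
```

Emit:
move_arm --pt "-0.6 0.3 0 0 0 0 -1" --pt "-1.5 0.7 0 0 0 0 -1" --pt "-2.1 0.9 0.1 0 0 0 -1" --pt "-2.1 0.9 0.1 0 0 0 -1" --pt "-2.1 0.9 0 0 0 0 -1" --pt "-1.9 0.8 0 0 0 0 -1" --pt "-1.3 0.6 0 0 0 0 -1" --pt "-0.7 0.3 0 0 0 0 -1" --pt "0 0 0 0 0 0 -1" --pt "0 0 0 0 0 0 -1" --pt "0 0 0 0 0 0 -1"

```text
time: 24.68
tool_pos: [0.5415, 0.0566, 0.12]
tool_rot: [-0.001, 0.476, 0.879, -0.0]
contact_force: [0.5, 0.2, -1.1]
gripper_width: 0.467
grasp_force: 60.5
```

```bash
python3 - <<'E'
from m import *
f=grab('wrist','w9')
p=proj(f,[.542,.0565,.005]); print(p,proj(f,[.58,0,.078]))
k,c,a=blob(f,tuple(p.round().astype(int)),lambda h,s,v:(v<60),40); print(c,a,k.min(0),k.max(0))
go((.542,.0565,.047))
E
```

```text
[251.90352891 188.71786658] [253.38439248 330.9082471 ]
[254.86514523 179.94242739] 1928 [225 159] [284 203]
t 24.73 pos [0.5415 0.0567 0.12  ] yaw 123.1 tilt [-0.001  0.    -1.   ] w 0.462 F [ 0.3  0.5 -0.4]
(0.542, 0.0565, 0.047) shift cm [-0.05  0.04  7.3 ] min rows 1.7815080321511638
```

Emit:
move_arm --pt "0 0.1 0 0 0 0 -1" --pt "0 0 1.2 0 0 0 -1" --pt "0 0 1.4 0 0 0 -1" --pt "0 0 1.4 0 0 0 -1" --pt "0 0 1.2 0 0 0 -1" --pt "0 0 0.9 0 0 0 -1" --pt "0 0 0.6 0 0 0 -1" --pt "0 0 0.4 0 0 0 -1" --pt "0 0 0.2 0 0 0 -1" --pt "0 0 0.2 0 0 0 -1" --pt "0 0 0.1 0 0 0 -1" --pt "0 0 0.1 0 0 0 -1" --pt "0 0 0 0 0 0 -1" --pt "0 0 0 0 0 0 -1"

```text
time: 25.9
tool_pos: [0.5434, 0.0568, 0.0437]
tool_rot: [0.0, 0.477, 0.879, 0.0]
contact_force: [-0.3, -0.3, -0.8]
gripper_width: 0.46
grasp_force: 60.5
```

Emit:
move_arm --pt "0 0 0.1 0 0 0 -1" --pt "0 0 0.1 0 0 0 -1" --pt "0 0 0.1 0 0 0 -1" --pt "0 0 0 0 0 0 -1" --pt "0 0 0 0 0 0 -1" --pt "0 0 0 0 0 0 -1"

```text
time: 26.4
tool_pos: [0.5433, 0.0568, 0.0413]
tool_rot: [-0.0, 0.477, 0.879, -0.0]
contact_force: [-2.1, 0.2, 5.7]
gripper_width: 0.464
grasp_force: 61.1
```

Seated; release and lift. The orange jar is next.

Emit:
move_arm --pt "0 0 0 0 0 0 0.2" --pt "0 0 0 0 0 0 0.3" --pt "0 0 0 0 0 0 0.4" --pt "0 0 0 0 0 0 0.4" --pt "0 0 -1 0 0 0 0.4" --pt "0 0 -2 0 0 0 0.4" --pt "0 0 -3 0 0 0 0.6" --pt "0 0 -3 0 0 0 1" --pt "0 0 -2 0 0 0 1" --pt "0 0 0 0 0 0 1" --pt "0 0 0 0 0 0 1"

```text
time: 27.32
tool_pos: [0.5442, 0.0568, 0.1526]
tool_rot: [0.002, 0.477, 0.879, 0.001]
contact_force: [-0.4, 0.7, 0.4]
gripper_width: 1.001
grasp_force: 0.0
```

```bash
python3 - <<'E'
from m import *
go((.42,-.044,.15),(.42,-.044,.032))
E
```

```text
t 27.32 pos [0.5442 0.0568 0.1526] yaw 123.0 tilt [ 0.004 -0.    -1.   ] w 1.001 F [-0.4  0.7  0.4]
(0.42, -0.044, 0.15) shift cm [ -1.68 -15.91   0.21] min rows 3.902676136324253
(0.42, -0.044, 0.032) shift cm [ 0.03 -0.04 11.8 ] min rows 2.8780487804878048
```

Emit:
move_arm --pt "0 -0.8 0 0 0 0 1" --pt "-0.2 -2.0 0 0 0 0 1" --pt "-0.3 -2.6 0 0 0 0 1" --pt "-0.3 -2.6 0 0 0 0 1" --pt "-0.3 -2.6 0 0 0 0 1" --pt "-0.3 -2.4 0 0 0 0 1" --pt "-0.2 -1.8 0 0 0 0 1" --pt "-0.1 -1.1 0 0 0 0 1" --pt "0 0 0 0 0 0 1" --pt "0 0 0 0 0 0 1" --pt "0 0 0 0 0 0 1"

```text
time: 28.23
tool_pos: [0.4193, -0.0438, 0.15]
tool_rot: [-0.0, 0.477, 0.879, 0.0]
contact_force: [0.2, 0.3, -0.1]
gripper_width: 1.001
grasp_force: 0.0
```

```bash
python3 - <<'E'
from m import *
f=grab('wrist','w10'); S=grab('side','s10')
p=proj(f,[.42,-.044,.034]); print(p)
go((.42,-.044,.032))
cv2.imwrite('pics/c9.png',np.hstack([cv2.resize(f['img'][84:384,100:400],(400,400)),cv2.resize(S['img'][140:280,150:290],(400,400))]))
E
```

```text
[252.00191911 188.53182467]
t 28.33 pos [ 0.4195 -0.0437  0.1502] yaw 123.1 tilt [-0.  0. -1.] w 1.0 F [ 0.4  0.4 -0. ]
(0.42, -0.044, 0.032) shift cm [-0.06  0.02 11.82] min rows 2.883605982516634
```

View pics/c9.png

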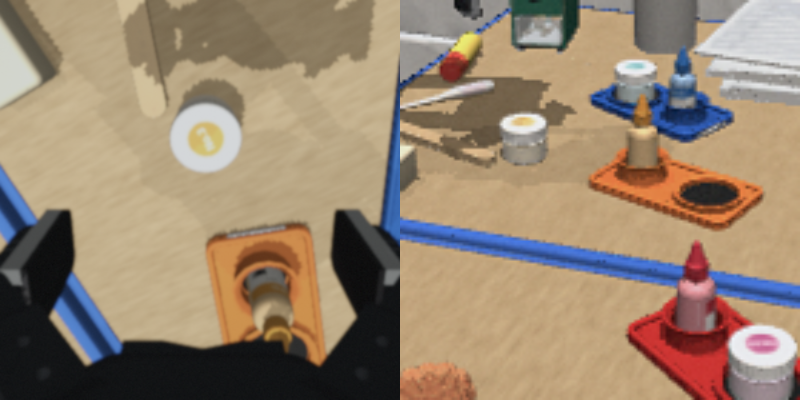

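The blue caddy is complete. The orange jar is at wrist px (254,187), predicted (252,188.5), and the stick end is clear of the left finger. I turn 8° and grip.

Emit:
move_arm --pt "0 0 0.5 0 0 -4 1" --pt "0 0 1.5 0 0 -4 1" --pt "0 0 2.6 0 0 0 1" --pt "0 0 2.6 0 0 0 1" --pt "0 0 2.4 0 0 0 1" --pt "0 0 1.5 0 0 0 1" --pt "0 0 0.6 0 0 0 1" --pt "0 0 0 0 0 0 0.2" --pt "0 0 0 0 0 0 -1" --pt "0 0 0 0 0 0 -1" --pt "0 0 0 0 0 0 -1" --pt "0 0 0 0 0 0 -1" --pt "0 0 0 0 0 0 -1" --pt "0 0 0 0 0 0 -1" --pt "0 0 0 0 0 0 -1"

```text
time: 29.58
tool_pos: [0.4208, -0.0446, 0.0353]
tool_rot: [0.002, 0.414, 0.91, 0.0]
contact_force: [0.8, -0.2, 6.3]
gripper_width: 0.464
grasp_force: 60.6
```

```bash
python3 - <<'E'
from m import *
# orange caddy from side+wrist earlier: jar cup and orange bottle tip, caddy axis
f=load('w10'); S=load('s10'); T=load('t5')
print('w', [plane(load('w1'),383.8,232.7,.006),plane(T,260.8,172,.006),plane(S,150+708*.35,140+194*.35,.006)])
print('bottle tip top/side', tri(ray(T,120+347/2.9,120+199/2.9),ray(S,150+641*.35,140+96*.35)))
go((.42,-.044,.15),(.561,-.162,.15),(.561,-.162,.047))
E
```

```text
w [array([ 0.56282924, -0.16048354,  0.006     ]), array([ 0.55900163, -0.16344201,  0.006     ]), array([ 0.89131416, -0.23657364,  0.006     ])]
bottle tip top/side (array([ 0.6424297 , -0.2014304 ,  0.11884492]), np.float64(0.3184869223986874))
t 29.58 pos [ 0.4208 -0.0446  0.0353] yaw 131.0 tilt [ 0.004 -0.001 -1.   ] w 0.464 F [ 0.8 -0.2  6.3]
(0.42, -0.044, 0.15) shift cm [  0.06   0.   -11.47] min rows 2.797857279205393
(0.561, -0.162, 0.15) shift cm [-18.16   2.89   0.07] min rows 4.484423434462876
(0.561, -0.162, 0.047) shift cm [ 0.03 -0.02 10.3 ] min rows 2.51219512195122
```

Emit:
move_arm --pt "0 0 -1.2 0 0 0 -1" --pt "0 0 -3.2 0 0 0 -1" --pt "0 0 -3.2 0 0 0 -1" --pt "0 0 -3.2 0 0 0 -1" --pt "0 0 -1.2 0 0 0 -1" --pt "-0.8 0.1 0 0 0 0 -1" --pt "-2.0 0.3 0 0 0 0 -1" --pt "-2.6 0.4 0 0 0 0 -1" --pt "-2.8 0.5 0 0 0 0 -1" --pt "-2.8 0.5 0 0 0 0 -1" --pt "-2.6 0.4 0 0 0 0 -1" --pt "-2.2 0.3 0 0 0 0 -1" --pt "-1.5 0.2 0 0 0 0 -1" --pt "-0.8 0.1 0 0 0 0 -1" --pt "0 0 0 0 0 0 -1" --pt "0 0 0 0 0 0 -1" --pt "0 0 0 0 0 0 -1"

```text
time: 31.0
tool_pos: [0.5581, -0.1616, 0.1522]
tool_rot: [-0.001, 0.414, 0.91, 0.0]
contact_force: [-0.7, -0.4, -0.5]
gripper_width: 0.465
grasp_force: 60.5
```

```bash
python3 - <<'E'
from m import *
f=grab('wrist','w11')
p=proj(f,[.561,-.162,.005]); print(p)
k,c,a=blob(f,tuple(p.round().astype(int)),lambda h,s,v:(v<60),40); print('cup',c,a,k.min(0),k.max(0))
go((.561,-.162,.047))
cv2.imwrite('pics/c10.png',cv2.resize(f['img'][0:384,60:440],None,fx=1.5,fy=1.5))
E
```

```text
[253.79206359 180.09427415]
cup [254.38727372 177.053209  ] 1823 [228 155] [280 198]
t 31.05 pos [ 0.5581 -0.1615  0.1525] yaw 131.1 tilt [-0.001  0.001 -1.   ] w 0.466 F [-0.2 -0.1 -0.3]
(0.561, -0.162, 0.047) shift cm [-0.24  0.19 10.55] min rows 2.5747019979871024
```

View pics/c10.png

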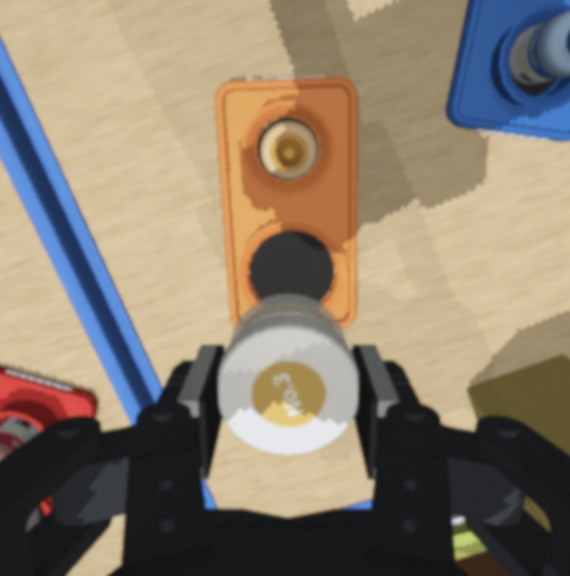

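The cup is at (254,180) as predicted and the jar is held level. I'll lower it.

Emit:
move_arm --pt "-0.2 0.2 0.6 0 0 0 -1" --pt "0 0 1.6 0 0 0 -1" --pt "0 0 2.0 0 0 0 -1" --pt "0 0 1.8 0 0 0 -1" --pt "0 0 1.4 0 0 0 -1" --pt "0 0 1.1 0 0 0 -1" --pt "0 0 0.8 0 0 0 -1" --pt "0 0 0.5 0 0 0 -1" --pt "0 0 0.3 0 0 0 -1" --pt "0 0 0.2 0 0 0 -1" --pt "0 0 0.2 0 0 0 -1" --pt "0 0 0.1 0 0 0 -1" --pt "0 0 0 0 0 0 -1" --pt "0 0 0 0 0 0 -1"

```text
time: 32.22
tool_pos: [0.5621, -0.1626, 0.0478]
tool_rot: [0.0, 0.414, 0.91, 0.0]
contact_force: [-0.1, -0.1, -0.3]
gripper_width: 0.468
grasp_force: 60.5
```

Emit:
move_arm --pt "0 0 0.2 0 0 0 -1" --pt "0 0 0.2 0 0 0 -1" --pt "0 0 0.1 0 0 0 -1" --pt "0 0 0.1 0 0 0 -1" --pt "0 0 0.1 0 0 0 -1" --pt "0 0 0 0 0 0 -1" --pt "0 0 0 0 0 0 -1" --pt "0 0 0 0 0 0 -1"

```text
time: 32.88
tool_pos: [0.5619, -0.1625, 0.0404]
tool_rot: [0.0, 0.414, 0.91, 0.0]
contact_force: [-0.5, 0.1, 0.6]
gripper_width: 0.459
grasp_force: 60.6
```

Just touching; one more millimetre, then release and lift.

Emit:
move_arm --pt "0 0 0.1 0 0 0 -1" --pt "0 0 0 0 0 0 -1" --pt "0 0 0 0 0 0 -1"

```text
time: 33.13
tool_pos: [0.5619, -0.1625, 0.0403]
tool_rot: [-0.0, 0.414, 0.91, -0.0]
contact_force: [-3.5, 1.1, 6.9]
gripper_width: 0.466
grasp_force: 61.2
```

Emit:
move_arm --pt "0 0 0 0 0 0 0.2" --pt "0 0 0 0 0 0 0.3" --pt "0 0 0 0 0 0 0.4" --pt "0 0 0 0 0 0 0.4" --pt "0 0 -1 0 0 0 0.4" --pt "0 0 -2 0 0 0 0.4" --pt "0 0 -3 0 0 0 0.6" --pt "0 0 -3 0 0 0 1" --pt "0 0 -3 0 0 0 1" --pt "0 0 -3 0 0 0 1" --pt "0 0 -2 0 0 0 1" --pt "0 0 0 0 0 0 1" --pt "0 0 0 0 0 0 1"

```text
time: 34.22
tool_pos: [0.5627, -0.1628, 0.2116]
tool_rot: [0.002, 0.414, 0.91, 0.0]
contact_force: [0.2, -0.6, -1.1]
gripper_width: 1.003
grasp_force: 0.0
```

```bash
python3 - <<'E'
from m import *
S=grab('side','s12');f=grab('wrist','w12'); go()
print([proj(S,[*p,.039]).round(1) for p in ((.529,-.411),(.5433,.0568),(.562,-.1625))])
cv2.imwrite('pics/c11.png',np.hstack([cv2.resize(S['img'][140:290,190:310],(440,550)),cv2.resize(f['img'][60:320,170:340],(360,550))]))
E
```

```text
t 34.32 pos [ 0.5611 -0.1621  0.208 ] yaw 131.0 tilt [-0.002  0.001 -1.   ] w 1.002 F [ 0.5 -0.9 -0.6]
[array([276.5, 259.5]), array([232. , 162.4]), array([258.1, 195.2])]
```

View pics/c11.png

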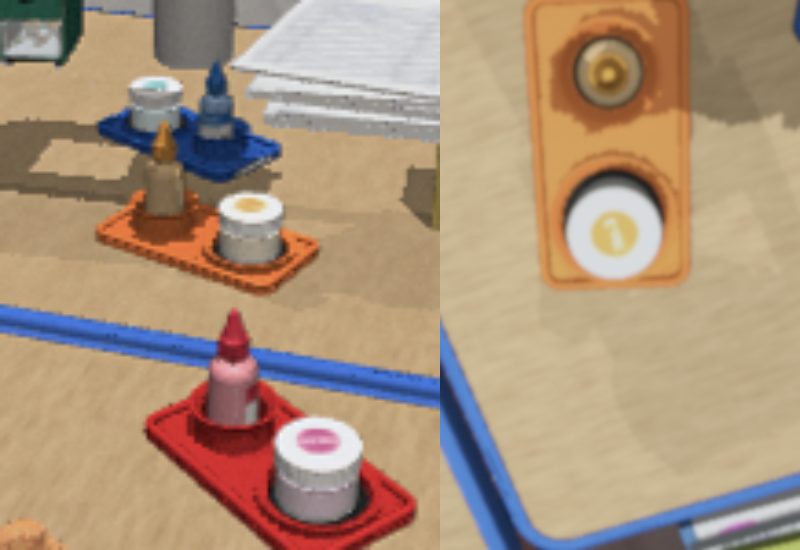

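All six things stand upright in their cups. Lids are at side px (276,260), (232,163) and (258,196), each within 1 px of the fully-down prediction. The gripper is open and clear at z = 0.21.

```bash
python3 -c "from plant import manip; print(manip.job_done())"
```

```text
the job is handed in; nothing more can be done
None
```

The job is handed in at 34 s of robot time: the red, pink, blue and orange items all stand fully down in their caddies, the orange dye was left in place, and the gripper is open and clear.

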